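# Load two samples and hold the sprung tester on the sine plate's reference mark

### The arm

A 7-joint arm with a two-finger parallel gripper is mounted at the origin on a cart in front of the work surface, level with it; the furniture and walls round the work are solid. World frame = base frame: x ahead of the robot, y to its left, z up, the work surface at z = 0. Lengths are in m, angles in degrees, forces in N, time in s.
With the tool pointing down it reaches from about 0.425 to 0.875 m from the base axis. Payload 4.7 kg.
Tool frame: the origin (TCP) lies at the very end of the fingers, on their centre line; the grasp point (between the pads) lies 19 mm behind it; z points along the fingers, y is the line along which they close (so a half turn about z gives the same grasp; the last joint's range is limited). The gripper opens to 87 mm and grips with 3 to 60 N. Pads are 19 mm wide; open, the fingers measure 117 mm over their backs; the gripper's body (75 mm by 190 mm) begins 51 mm behind the grasp point.
Start: joints at [-73.849, 18.392, -4.016, 83.108, 1.295, 78.541, -3.26], TCP at [0.172, 0.627, 0.184] pointing down, gripper open.
Joint ranges: [-163.93, 163.93], [-17.29, 119.83], [-79.2, 71.16], [3.27, 140.29], [-89.18, 269.18], [5.43, 117.66], [-154.24, 154.24]. Speed limits (degrees/s): [147.25, 147.25, 180, 180, 180, 180, 180].

### API

Orientations are given as [roll, pitch, yaw] about the fixed x, y, z axes, in that order (R = Rz(yaw) Ry(pitch) Rx(roll)).
In Python, from cell import telemetry, cams, env gives the robot as it stands.
- The arm moves only by the tool arm_command, never from a script. Its argument "series" is text: rows parted by semicolons, each of 5 numbers parted by spaces: the shift along the tool's x, y, z in mm, then the turn about the tool's z in rad, then the closure in counts, from 0 (fully open) to 255 (shut). A call has 1 to 20 rows; each row shifts and turns the commanded pose from where the row before left it, along the tool's axes as they then stand; what a row does not reach is not made up. A row lasts 1/12 s, in which the tool goes at most 41.7 mm and 7.16 degrees, less where a joint would pass 70% of its speed; a pose out of reach is approached as far as the arm can. A call is refused whole if a number of a shift passes 41.7 or a number of a turn 0.125, either way. A call with a gripper value outside its range is refused whole. The fingers move at their own pace and stop on an object; "squeeze" is the grip in N (left out, the last holds). Time passes only in rows, so rows that do not move let the fingers close. It gives the time, the measured TCP pose, the force, the opening and the grip force at its end, in the units of the state.
- telemetry.get_obs(): the state, without advancing time (a new reading comes with each control period).
- cams.read_camera(name): name is "side" or "top" or "wrist"; returns the picture (400x640x3 uint8, blue, green, red); there is no depth.
- cams.calibration(name): a dict with "K" (3x3 intrinsics, pixels), "origin" and "rotation" of the camera in the world; the wrist camera has in their place "hand_eye" (4x4, takes a point from camera to tool coordinates, whose origin is the TCP and whose axes are the flange's). Camera axes: x right, y down, z forward; pixel columns grow to the right and rows downward; lengths in m; the calibration is good to about 2 mm. A picture is of the moment at which its call begins: read the wrist's pose just before it. calibration takes no time and is no camera call.
- env.sign_off(): hands the job in; it is judged then, once.
The state is a dict: "time_s": time; "qpos": joint angles; "joint_velocities": joint speeds; "effort": joint torques, N m; "tool_pos": TCP position; "tool_rot": TCP orientation; "force": force on the tool from outside, world axes, zero at the start; "wrist_torque": the same for the moment, N m; "grip_width": finger opening in m; "grasp_force": force on a finger pad.
Only numpy, scipy, OpenCV 4.12 (cv2) and the standard library are available. Lean on these libraries where they do the work, as an engineer would, in place of code of your own. Each camera call takes 0.05 s, during which the arm holds its last target. There are 200 camera calls.

### The job

Get the hardness check ready: first lay the plain steel ring flat in the small nest of the aluminium sample plate and let go of it, then lay the spur gear in the large nest in the same way. Then draw the pen-like tester out of its holder and, to check it, hold it square to the sloping face of the sine plate (not upright) with its tip inside the scribed circle, pressing lightly so that the sprung tip goes in about half its 10 mm travel; finish while still holding it there. Never press it hard, and leave the nut, vee block, tin and chuck jaw where they are.

Things in the scene. Friction and masses are not known exactly. Their poses are not given: they have to be found in the camera images.
- ring_centre (a point): plain ground steel spacer ring, lying flat on the bench: 38 mm outside, about 24 mm bore, 13 mm high. The point is its centre, half-way up (6.5 mm above its underside); z is its axis. Grasp it from above across the outside, by its upper half.
- gear_centre (a point): small steel spur gear, lying flat on the bench, hub up: toothed rim 56 mm across and 12 mm high, above it a hub 34 mm across, 20 mm high in all. The point is its centre, half-way up (10 mm above its underside); z is its axis. Grasp it from above across the toothed rim, by the rim's upper half.
- nest_small (a point): centre of the floor of the small nest, a round dark-floored pocket 47 mm across (9 mm wider than the ring) and 4 mm deep in the flat aluminium sample plate (84x150x14 mm, fixed; nest floors 10 mm, plate top 14 mm above the bench). x across the plate, y along it towards the small-nest end, z up. A seated ring stands 9 mm proud. The nests' centres are 70 mm apart along y.
- nest_large (a point): centre of the floor of the large nest, a round dark-floored pocket 65 mm across (9 mm wider than the gear) and 4 mm deep in the same plate, 70 mm from the small nest along -y. Axes as for nest_small. The toothed rim of a seated gear stands 8 mm proud.
- tester_grip (a point): middle of the round dark handle (26 mm across) of the pen-like tester, 0.12 kg, upright in its holder, tip down; z is its axis, away from the tip. Handle: 38 mm down to the shoulder, 32 mm up, then a 9 mm cap. Below the shoulder: nose 15 mm thick, 40 mm long, then the 6 mm tip, 12 mm out. Free tip 90 mm from this point. In the holder 96 mm above the bench; lift straight up 55 mm or more to clear.
- tester_tip (a point): the round end of the tester's sprung tip (6 mm across), 90 mm from tester_grip along the tester's -z when not pressed; z as for the tester.
- plunger (a joint): how far the sprung tip is pushed in: 0 free, 0.010 fully in. It takes 2 N to start and 0.5 N more for each mm: 4.5 N half-way, 7 N fully in; beyond that it is rigid.
- tester: the tester as a whole; origin on its axis at the shoulder (52 mm above the free tip, 38 mm below tester_grip), z as for tester_grip.
- holder: black block 64x64x58 mm fixed to the bench, with an upright hole 19 mm across through its middle, in which the tester's nose stands; the tester's shoulder rests on its top. Origin at the centre of its underside.
- spot (a point): centre of the scribed circle (dark ring, inside 17 mm across, centre dot) on the sine plate's flat aluminium sloping face. z is the face's outward normal, 20 deg from vertical, leaning to the low side; x points straight up the slope, y is level. The face is 104 mm along x, 76 mm along y; the spot is 12 mm from its middle towards +x and 12 mm towards +y. The other dark dots are screw holes.
- sine_plate: the sine plate: steel base 116x80 mm fixed to the bench, carrying the face tilted by 20 degrees on two rollers and a stack of gauge blocks. Origin at the centre of its underside; the face is lowest at its -x side and rises to +x; highest edge about 75 mm above the bench. The spot lies 1 mm along x, 12 mm along y and 61 mm above this origin.
- ring: the same ring; origin at the centre of its underside.
- gear: the same gear; origin at the centre of its underside.
- nut: a zinc hexagon nut (24x28x13 mm); a bystander, to be left alone. Origin at the centre of its underside.
- vee: a dark vee block (43x57x46 mm); a bystander, to be left alone. Origin at the centre of its underside.
- tin: a flat round grease tin (67 mm across, 32 mm high); a bystander, to be left alone. Origin at the centre of its underside.
- jaw: a machined chuck jaw with two bores (50x34x66 mm); a bystander, to be left alone. Origin at the centre of its underside.
Not all that is in view belongs to the job. Of the things like the tester, leave any that is red; of the rest the larger one is meant.

How it is judged:
By the outcome, as a careful person would: the job done as asked, in the order asked, and still so for the second after the job is handed in, while the arm keeps its last pose, push and grip.
It also fails if it takes over 61 s, if anything falls off the work surface, if the arm or the gripper's body presses on something with over 40 N, if the wrist force passes 120 N, or if a joint passes its speed limit or range.

## Working session

There is one attempt and no reset: what is moved stays moved. The work goes in short steps, Python scripts to look and compute and a tool call to move; the robot and the scene stay as the last step left them, time stands still between calls to the robot, and variables do not carry over. Pictures are saved under pics/ and viewed, at most 10 in all, crops included, and the job is handed in when it is done.

Besides the shell and the picture viewer there is one more tool, called after "Call:" as a command line: name --argument value ..., lists and objects as JSON in quotes. arm_command: Moves the arm, as the interface text tells. Its arguments: {"type":"object","properties":{"series":{"type":"string"},"squeeze":{"type":"number"}},"required":["series"]}

```bash
ls; mkdir -p pics; python3 - <<'E'
from cell import telemetry,cams,env
import cv2,numpy as np
o=telemetry.get_obs();print(o)
for n in("side","top","wrist"):
    cv2.imwrite(f"pics/{n}0.png",cams.read_camera(n));print(n,cams.calibration(n))
E
```

```text
pics
{'time_s': 0.0, 'qpos': array([-73.85018497,  18.43750586,  -4.01500978,  83.17495685,
         1.29525151,  78.54054204,  -3.26043577]), 'joint_velocities': array([ 0.03307291, -0.00644852,  0.03510109, -0.02270924,  0.010808  ,
       -0.00332533, -0.03499427]), 'effort': array([ 5.33572202e-04, -4.91270041e+01, -4.03928831e-01, -3.12535214e+01,
       -6.40128320e-02,  4.33974189e-02,  1.66256959e-04]), 'tool_pos': array([0.17187122, 0.62621668, 0.18257864]), 'tool_rot': array([-1.79892250e+02,  6.18598522e-03,  1.64659061e+02]), 'force': array([-0.68827018,  0.32052542,  0.45896245]), 'wrist_torque': array([-0.03019645, -0.01040291,  0.00986802]), 'grasp_force': 0.0, 'grip_width': 0.08641950548108467}
side {'K': array([[508.07889499,   0.        , 319.14968994],
       [  0.        , 508.07889499, 194.35055488],
       [  0.        ,   0.        ,   1.        ]]), 'origin': array([0.39869912, 1.08926152, 0.45500976]), 'rotation': array([-113.4196015 ,    1.60185953, -173.07912108])}
top {'K': array([[383.6801203 ,   0.        , 318.97770284],
       [  0.        , 383.6801203 , 206.93367779],
       [  0.        ,   0.        ,   1.        ]]), 'origin': array([0.32468265, 0.27180788, 0.93928256]), 'rotation': array([-169.09123443,    0.22607513,  -90.79783792])}
wrist {'K': array([[305.19473859,   0.        , 319.50973908],
       [  0.        , 305.19473859, 197.64863954],
       [  0.        ,   0.        ,   1.        ]]), 'hand_eye': array([[ 4.55426147e-04, -9.70732035e-01, -2.40164752e-01,
         6.51113984e-02],
       [ 9.99998871e-01,  7.86070913e-04, -1.28094811e-03,
         4.84882611e-04],
       [ 1.43224389e-03, -2.40163897e-01,  9.70731297e-01,
        -2.00101454e-01],
       [ 0.00000000e+00,  0.00000000e+00,  0.00000000e+00,
         1.00000000e+00]])}
```

View pics/top0.png

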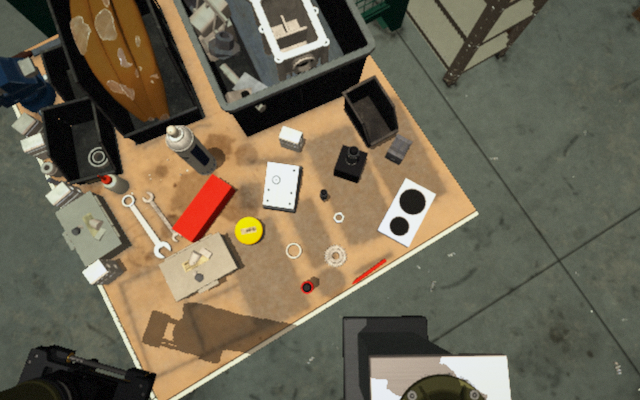

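View pics/side0.png

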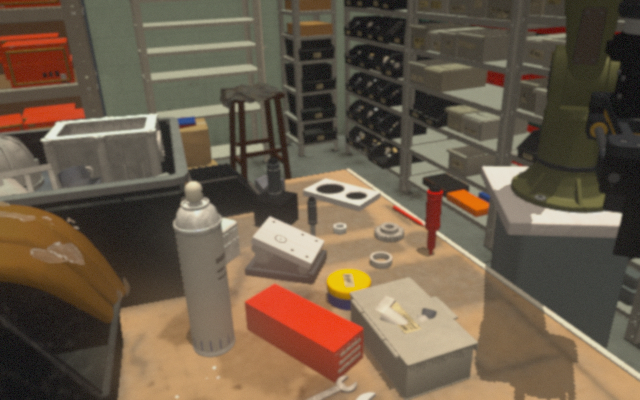

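The top view shows the ring (293,251), the gear (335,256), the nut (338,217), the plate with nests at about (413,201) large and (400,226) small, the sine plate (281,186) and the tester in its holder (350,160). Possible testers: (350,160) black in the black block, (324,195) a small black one, (307,286) a red one. The first is the one to use. Ring candidates: (293,251) ring, (338,217) small hex nut.

```bash
cat > h.py <<'E'
from cell import telemetry,cams,env
import cv2,numpy as np
from scipy.spatial.transform import Rotation as R
def rot(r): return R.from_euler('xyz',r,degrees=True).as_matrix()
def cam(n,obs=None):
    c=cams.calibration(n)
    if n=="wrist":
        T=np.eye(4);T[:3,:3]=rot(obs["tool_rot"]);T[:3,3]=obs["tool_pos"];M=T@c["hand_eye"]
        return c["K"],M[:3,:3],M[:3,3]
    return c["K"],rot(c["rotation"]),c["origin"]
def ray(C,u,v):
    K,A,o=C;d=A@np.linalg.inv(K)@[u,v,1.];return o,d/np.linalg.norm(d)
def plane(C,u,v,z):
    o,d=ray(C,u,v);return o+d*(z-o[2])/d[2]
def proj(C,p):
    K,A,o=C;q=K@(A.T@(np.array(p)-o));return q[:2]/q[2]
def cross(a,b): # closest point of two rays, and gap
    (o,d),(p,e)=a,b;s,t=np.linalg.lstsq(np.c_[d,-e],p-o,rcond=None)[0]
    x,y=o+s*d,p+t*e;return (x+y)/2,np.linalg.norm(x-y)
E
python3 - <<'E'
from h import *
im=cv2.imread("pics/top0.png");C=cam("top")
for n,u,v,z in[("ring",293.5,251,.0065),("gear",335,256.5,.012),("nut",338.5,217,.013),("large",413,201,.01),("small",400,226,.01),("spot",276,180,.061),("tester top",350,149,.137),("small tester",324,190,.06),("red",307,287,.1),("tin",249,231,.032)]: print(n,plane(C,u,v,z).round(4),np.hypot(*plane(C,u,v,z)[:2]).round(3))
cv2.imwrite("pics/c1.png",cv2.resize(im[120:300,230:450],None,fx=3.3,fy=3.3,interpolation=cv2.INTER_CUBIC))
E
```

```text
ring [0.3967 0.3362 0.0065] 0.52
gear [0.3817 0.2362 0.012 ] 0.449
nut [0.4775 0.2256 0.013 ] 0.528
large [0.5153 0.0404 0.01  ] 0.517
small [0.4535 0.0759 0.01  ] 0.46
spot [0.5603 0.3736 0.061 ] 0.673
tester top [0.6077 0.203  0.137 ] 0.641
small tester [0.5346 0.2605 0.06  ] 0.595
red [0.3122 0.301  0.1   ] 0.434
tin [0.4437 0.4404 0.032 ] 0.625
```

View pics/c1.png

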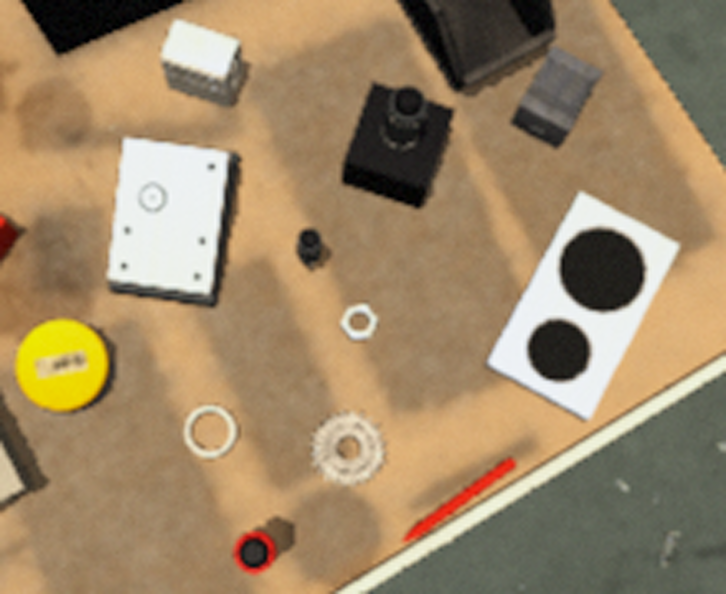

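The crop confirms it: a plain ring (210,432 in the crop), a toothed gear with hub (348,447), a hex nut (358,322), the large black tester in its block (407,105), a small black decoy (310,247) and a red one (255,552). Now I move over the ring.

```bash
cat >> h.py <<'E'
def to(p,yaw=None,o=None):
    "shift in tool axes (mm) to world point p, and turn (rad) to yaw (tool down)"
    o=o or telemetry.get_obs();A=rot(o["tool_rot"])
    s=A.T@(np.array(p)-o["tool_pos"])*1000
    t=0 if yaw is None else -np.deg2rad((yaw-o["tool_rot"][2]+180)%360-180)
    print("t",round(o["time_s"],2),"pos",o["tool_pos"].round(4),"rot",o["tool_rot"].round(2),"shift",s.round(1),"turn",round(t,3),"w",round(o["grip_width"],4))
E
python3 -c "
from h import *
to([.397,.336,.15],-175)"
```

```text
t 0.15 pos [0.1719 0.6264 0.1829] rot [-1.7992e+02  1.0000e-02  1.6466e+02] shift [-293.9 -220.4   33.2] turn -0.355 w 0.0869
```

Call:
arm_command --series "-29.4 -22 1 0 0;-29.4 -22 1 0 0;-29.4 -22 1 0 0;-29.4 -22 1 0 0;-29.4 -22 1 0 0;-29.4 -22 1 0 0;-29.4 -22 1 0 0;-29.4 -22 1 0 0;-29.4 -22 1 0 0;-29.4 -22 1 0 0;0 0 8 -0.12 0;0 0 8 -0.12 0;0 0 7 -0.115 0;0 0 0 0 0;0 0 0 0 0;0 0 0 0 0" --squeeze 15

```text
time_s: 1.48
tool_pos: [0.3973, 0.3371, 0.151]
tool_rot: [180.0, 0.0, -175.1]
force: [-0.4, 0.3, -0.8]
grip_width: 0.0867
grasp_force: 0.0
```

```bash
python3 - <<'E'
from h import *
o=telemetry.get_obs();im=cams.read_camera("wrist");cv2.imwrite("pics/w1.png",im)
C=cam("wrist",o);print(proj(C,[.397,.336,.0065]),proj(C,[.382,.236,.01]))
E
```

```text
[318.51789883 180.20470531] [230.46868521 160.10752222]
```

View pics/w1.png

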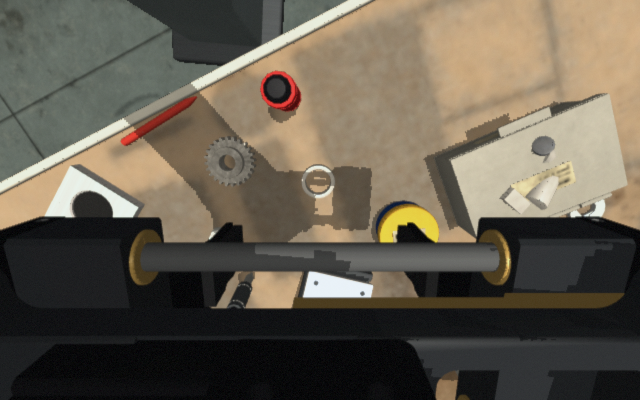

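The wrist view shows the ring at (318,181), the gear at (229,161), the red tester at (281,92) and the small nest at (93,205), all within a pixel or two of prediction. Next I refine the ring and gear by mask.

```bash
cat >> h.py <<'E'
def blob(im,u,v,z,C,r=30,smax=60,vmin=60):
    "low-saturation blob near u,v: centre of min enclosing circle cast on plane z"
    u,v=int(u),int(v);x0,y0=max(u-r,0),max(v-r,0);c=cv2.cvtColor(im,cv2.COLOR_BGR2HSV)[y0:v+r,x0:u+r]
    m=((c[...,1]<smax)&(c[...,2]>vmin)).astype(np.uint8)
    cs,_=cv2.findContours(m,cv2.RETR_EXTERNAL,cv2.CHAIN_APPROX_NONE)
    for k in sorted(cs,key=cv2.contourArea)[-2:]:
        (a,b),rr=cv2.minEnclosingCircle(k);p=plane(C,a+x0,b+y0,z)
        print("blob px",round(a+x0,1),round(b+y0,1),"r",round(rr,1),"at",p.round(4),"rad mm",round(1000*np.linalg.norm(p-plane(C,a+x0+rr,b+y0,z)),1))
E
python3 - <<'E'
from h import *
o=telemetry.get_obs();C=cam("wrist",o);im=cv2.imread("pics/w1.png")
print(cv2.cvtColor(im[176:187:2,304:308],cv2.COLOR_BGR2HSV)[:,:2].tolist(),cv2.cvtColor(im[195:197,318:320],cv2.COLOR_BGR2HSV).tolist())
for s in(50,70,90):
    blob(im,318,181,.0065,C,24,s);blob(im,229,161,.010,C,32,s)
E
```

```text
[[[19, 33, 145], [20, 36, 142]], [[19, 33, 145], [19, 37, 130]], [[19, 35, 139], [19, 44, 99]], [[23, 33, 138], [21, 37, 96]], [[21, 36, 142], [21, 37, 111]], [[21, 34, 142], [20, 35, 133]]] [[[83, 9, 230], [83, 9, 230]], [[45, 11, 237], [50, 10, 238]]]
blob px 317.9 181.0 r 16.7 at [0.3982 0.3355 0.0065] rad mm 19.2
blob px 229.7 160.4 r 25.9 at [0.3826 0.2353 0.01  ] rad mm 29.0
blob px 335.8 160.5 r 6.3 at [0.373  0.3536 0.0065] rad mm 7.1
blob px 321.3 181.0 r 20.6 at [0.3978 0.3395 0.0065] rad mm 23.6
blob px 257.9 131.5 r 3.3 at [0.3483 0.2655 0.01  ] rad mm 3.6
blob px 238.9 163.1 r 35.8 at [0.3848 0.2456 0.01  ] rad mm 40.1
blob px 317.5 180.5 r 33.2 at [0.3976 0.335  0.0065] rad mm 38.1
blob px 228.5 160.5 r 44.5 at [0.3829 0.2339 0.01  ] rad mm 49.8
```

Call:
arm_command --series "-0.6 -1.2 36 0 0;0 0 36 0 0;0 0 36 0 0;0 0 25 0 0;0 0 10.5 0 0;0 0 1 0 0;0 0 0 0 0;0 0 0 0 0;0 0 0 0 255;0 0 0 0 255;0 0 0 0 255;0 0 0 0 255;0 0 0 0 255;0 0 0 0 255;0 0 0 0 255;0 0 0 0 255" --squeeze 20

```text
time_s: 2.87
tool_pos: [0.398, 0.3357, 0.0061]
tool_rot: [180.0, -0.0, -175.0]
force: [-0.7, -0.6, -0.4]
grip_width: 0.0413
grasp_force: 0.0
```

Call:
arm_command --series "0 0 0 0 255;0 0 0 0 255;0 0 0 0 255;0 0 -15 0 255;0 0 -30 0 255;0 0 -30 0 255;0 0 0 0 255;0 0 0 0 255"

```text
time_s: 3.53
tool_pos: [0.3993, 0.337, 0.0831]
tool_rot: [179.8, 0.2, -175.0]
force: [-0.3, 0.3, -1.2]
grip_width: 0.0006
grasp_force: 0.0
```

```bash
python3 -c "
from h import *
o=telemetry.get_obs();print(o['grasp_force'],o['grip_width'])
to([.4535,.0759,.08],150)"
```

```text
0.0 0.0005534564367747715
t 3.53 pos [0.3993 0.337  0.0831] rot [ 179.83    0.19 -175.  ] shift [ -31.3 -264.8    2.5] turn 0.611 w 0.0006
```

The ring was missed or slipped. I look again.

```bash
python3 - <<'E'
from h import *
o=telemetry.get_obs();im=cams.read_camera("wrist");cv2.imwrite("pics/w2.png",im);t=cams.read_camera("top")
C=cam("wrist",o);print(proj(C,[.398,.336,.0065]))
D=cam("top");print(proj(D,[.398,.336,.0065]));blob(t,293,251,.0065,D,14);blob(t,293,251,.0065,D,14,90)
E
```

```text
[318.27280121 192.43234082]
[293.59131738 250.44981632]
```

View pics/w2.png

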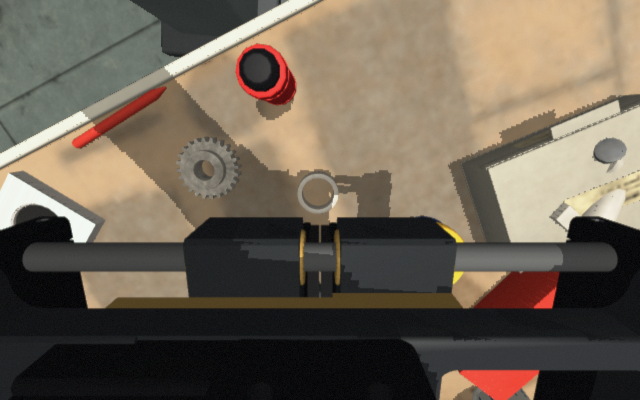

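The ring still lies at (318,193), undisturbed, so the grip slipped off on lifting. I retry a little lower and check the grip force before lifting.

Call:
arm_command --series "0 0 0 0 0;0 0 0 0 0;0 0 0 0 0;0 0 0 0 0;0 0 0 0 0;0 0 0 0 0;0 -0.7 0 0 0;0 0 30 0 0;0 0 30 0 0;0 0 15 0 0;0 0 2 0 0;0 0 0 0 0;0 0 0 0 150;0 0 0 0 255;0 0 0 0 255;0 0 0 0 255;0 0 0 0 255;0 0 0 0 255;0 0 0 0 255;0 0 0 0 255" --squeeze 35

```text
time_s: 5.3
tool_pos: [0.3981, 0.3351, 0.0043]
tool_rot: [180.0, 0.0, -175.0]
force: [-0.7, 0.5, 0.4]
grip_width: 0.0352
grasp_force: 0.0
```

Call:
arm_command --series "0 0 0 0 255;0 0 0 0 255;0 0 0 0 255;0 0 0 0 255"

```text
time_s: 5.63
tool_pos: [0.3981, 0.3351, 0.0041]
tool_rot: [180.0, 0.0, -175.0]
force: [-0.4, 0.3, 0.4]
grip_width: 0.0085
grasp_force: 0.0
```

```bash
python3 - <<'E'
from h import *
o=telemetry.get_obs();im=cams.read_camera("wrist");s=cams.read_camera("side")
print(o["qpos"].round(2),o["grip_width"],o["force"])
C=cam("wrist",o);print(proj(C,o["tool_pos"]))
S=cam("side");u,v=proj(S,o["tool_pos"]);print(u,v)
u,v=int(u),int(v)
a=cv2.resize(s[v-45:v+45,u-45:u+45],(400,400),interpolation=cv2.INTER_CUBIC)
b=cv2.resize(im[150:250,270:370],(400,400),interpolation=cv2.INTER_CUBIC)
cv2.imwrite("pics/c2.png",np.hstack([a,b]))
E
```

```text
[-51.    12.24   8.79 113.05  -2.27  54.87  53.89] 0.008450253889116409 [-0.37966348  0.25397529  0.3992441 ]
[319.24377858 219.603882  ]
380.24305939571923 261.1039952079789
```

View pics/c2.png

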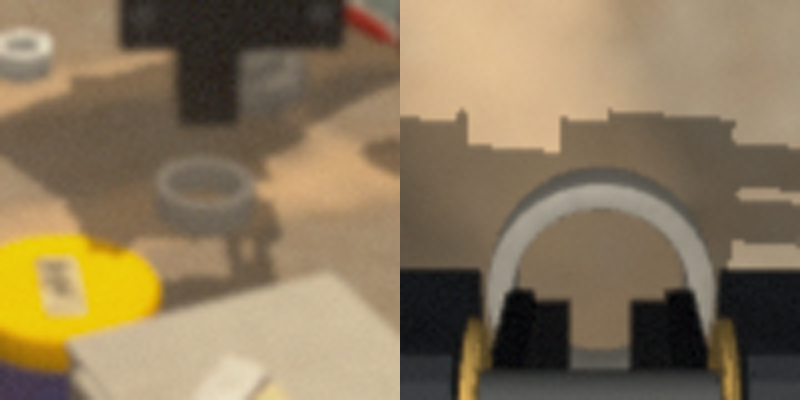

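The side crop shows the fingertips (210,122) clearly above the ring (205,190), and in the wrist crop they sit over its bore. The fingers are therefore higher than the reported TCP. I work out by how much.

```bash
python3 - <<'E'
from h import *
o=telemetry.get_obs();S=cam("side");W=cam("wrist",o)
for h in(0,.01,.02,.025,.03,.035,.04,.05):
    p=o["tool_pos"]+[0,0,h];print(h,proj(S,p).round(1),"wrist tool x=+9,y=±(4..26):",[proj(W,p+rot(o["tool_rot"])@[.0095,y,0]).round(1).tolist() for y in(.00425,.02)])
print("ring side px",proj(S,[.398,.3355,.0065]),"obs fingertip 382,243.5; ring 381,259")
# FK-free check of wrist image: ring now
print(proj(W,[.398,.3355,.013]),"obs top face ~ (321,205)")
print(proj(W,[.398,.3355,.013]-rot(o['tool_rot'])@[-.019,0,0]), proj(W,[.398,.3355,.013]+rot(o['tool_rot'])@[.019,0,0]))
E
```

```text
0 [380.3 261.1] wrist tool x=+9,y=±(4..26): [[325.5, 206.3], [348.7, 206.3]]
0.01 [380.4 256. ] wrist tool x=+9,y=±(4..26): [[325.8, 210.4], [350.1, 210.4]]
0.02 [380.5 250.8] wrist tool x=+9,y=±(4..26): [[326.1, 215.0], [351.6, 215.0]]
0.025 [380.5 248.3] wrist tool x=+9,y=±(4..26): [[326.2, 217.4], [352.5, 217.4]]
0.03 [380.6 245.6] wrist tool x=+9,y=±(4..26): [[326.4, 220.0], [353.4, 220.0]]
0.035 [380.7 243. ] wrist tool x=+9,y=±(4..26): [[326.6, 222.7], [354.3, 222.8]]
0.04 [380.7 240.4] wrist tool x=+9,y=±(4..26): [[326.8, 225.6], [355.3, 225.6]]
0.05 [380.8 235.1] wrist tool x=+9,y=±(4..26): [[327.2, 231.9], [357.4, 232.0]]
ring side px [380.34024296 260.04369845] obs fingertip 382,243.5; ring 381,259
[319.9066165  223.66082878] obs top face ~ (321,205)
[319.92922891 195.63795495] [319.92922891 195.63795495]
```

Both views agree: the finger ends are about 34 mm behind the reported TCP, although the camera pose itself is right. I open, go down by most of that and check.

Call:
arm_command --series "0 0 0 0 0;0 0 0 0 0;0 0 0 0 0;0 0 0 0 0;0 0 0 0 0;0 0 0 0 0;0 0 0 0 0;0 0 0 0 0;0 0.5 10 0 0;0 0 8 0 0;0 0 4 0 0;0 0 2 0 0;0 0 2 0 0;0 0 0 0 0;0 0 0 0 0;0 0 0 0 0"

```text
time_s: 7.07
tool_pos: [0.3983, 0.3357, -0.0216]
tool_rot: [180.0, 0.0, -175.0]
force: [-0.4, -0.3, 0.2]
grip_width: 0.0866
grasp_force: 0.0
```

```bash
python3 - <<'E'
from h import *
o=telemetry.get_obs();im=cams.read_camera("wrist");s=cams.read_camera("side")
A=rot(o["tool_rot"]);S=cam("side");W=cam("wrist",o)
for y in(.0435,-.0435):
  for h in(.028,.034,.04): print(y,h,proj(S,o["tool_pos"]+A@[0,y,-h]).round(1),proj(W,o["tool_pos"]+A@[.0095,y,-h]).round(1))
a=cv2.resize(s[215:295,330:430],(500,400),interpolation=cv2.INTER_CUBIC)
b=cv2.resize(im[160:260,220:295],(300,400),interpolation=cv2.INTER_CUBIC)
cv2.imwrite("pics/c3.png",np.hstack([a,b]));print(o["tool_pos"],o["grip_width"],o["force"])
E
```

```text
0.0435 0.028 [382.2 274. ] [392.8 219. ]
0.0435 0.034 [382.3 270.8] [395.2 222.2]
0.0435 0.04 [382.4 267.6] [397.8 225.7]
-0.0435 0.028 [378.3 247.5] [245.6 218.9]
-0.0435 0.034 [378.4 244.5] [243.1 222.1]
-0.0435 0.04 [378.4 241.6] [240.4 225.5]
[ 0.39828881  0.33571288 -0.02157558] 0.08661912933387819 [-0.43758633 -0.25104787  0.17007981]
```

View pics/c3.png

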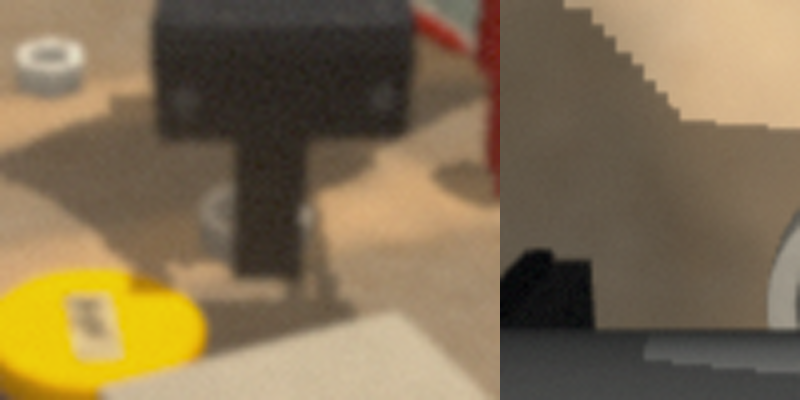

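The near fingertip in the side view, at (384,270), gives an offset of about 35 mm, and so does the wrist view. The tips are now about 13 mm up, so I go down 7 mm and close.

Call:
arm_command --series "0 0 4 0 0;0 0 3 0 0;0 0 0 0 0;0 0 0 0 150;0 0 0 0 255;0 0 0 0 255;0 0 0 0 255;0 0 0 0 255;0 0 0 0 255;0 0 0 0 255;0 0 0 0 255;0 0 0 0 255;0 0 0 0 255;0 0 0 0 255;0 0 0 0 255" --squeeze 25

```text
time_s: 8.42
tool_pos: [0.3981, 0.3356, -0.0288]
tool_rot: [180.0, 0.0, -175.0]
force: [1.2, -0.1, -0.2]
grip_width: 0.0346
grasp_force: 25.0
```

Call:
arm_command --series "0 0 -6 0 255;0 0 -20 0 255;0 0 -30 0 255;0 0 -30 0 255;0 0 0 0 255;0 0 0 0 255"

```text
time_s: 8.92
tool_pos: [0.3994, 0.3368, 0.0595]
tool_rot: [179.8, 0.2, -175.0]
force: [0.1, -0.2, -0.7]
grip_width: 0.0348
grasp_force: 25.0
```

```bash
python3 - <<'E'
from h import *
o=telemetry.get_obs();im=cams.read_camera("wrist");s=cams.read_camera("side")
A=rot(o["tool_rot"]);S=cam("side");W=cam("wrist",o)
u,v=proj(S,o["tool_pos"]+A@[0,0,-.035]).astype(int);print(u,v,proj(W,o["tool_pos"]+A@[0,0,-.035]))
a=cv2.resize(s[v-40:v+40,u-40:u+40],(400,400),interpolation=cv2.INTER_CUBIC)
b=cv2.resize(im[170:270,270:370],(400,400),interpolation=cv2.INTER_CUBIC)
cv2.imwrite("pics/c4.png",np.hstack([a,b]));print(o["grasp_force"])
to([.4535,.0759,.05],150)
E
```

```text
380 213 [319.11569849 238.40423669]
24.97591580484368
t 9.02 pos [0.3976 0.3351 0.0567] rot [-1.7997e+02 -4.0000e-02 -1.7501e+02] shift [ -33.1 -263.1    6.8] turn 0.611 w 0.0345
```

View pics/c4.png

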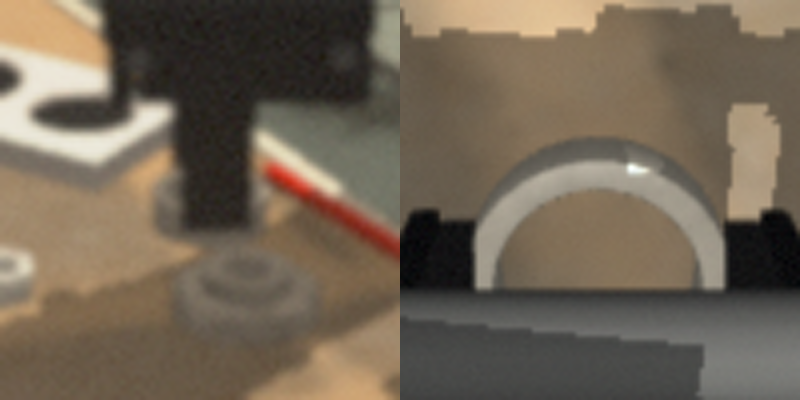

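The ring is held level and centred: its front top edge at v≈210 is what xc=0 predicts. I measure the nests by dark mask and head for the plate.

```bash
cat >> h.py <<'E'
def discs(im,C,box,z=.012,thr=70):
    x0,y0,x1,y1=box;g=cv2.cvtColor(im[y0:y1,x0:x1],cv2.COLOR_BGR2GRAY)
    cs,_=cv2.findContours((g<thr).astype(np.uint8),cv2.RETR_EXTERNAL,cv2.CHAIN_APPROX_NONE)
    for k in sorted(cs,key=cv2.contourArea)[-4:]:
        if cv2.contourArea(k)<60: continue
        q=np.array([plane(C,a+x0,b+y0,z)[:2] for a,b in k[:,0]])*1000
        (a,b),(w,h),t=cv2.fitEllipse(q.astype(np.float32));print("disc",round(a,1),round(b,1),"size",round(w,1),round(h,1))
E
python3 - <<'E'
from h import *
discs(cv2.imread("pics/top0.png"),cam("top"),(375,175,438,248))
to([.515,.04,.06],150)
E
```

```text
disc 453.8 79.3 size 41.4 41.6
disc 514.1 43.5 size 59.0 59.8
t 9.02 pos [0.3976 0.3351 0.0567] rot [-1.7997e+02 -4.0000e-02 -1.7501e+02] shift [ -91.3 -304.2   -3.2] turn 0.611 w 0.0345
```

Call:
arm_command --series "-10.1 -33.8 -1 0 255;-10.1 -33.8 0 0 255;-10.1 -33.8 0 0 255;-10.1 -33.8 0 0 255;-10.1 -33.8 0 0 255;-10.1 -33.8 0 0 255;-10.1 -33.8 0 0 255;-10.1 -33.8 0 0 255;-10.1 -33.8 0 0 255;0 0 0 0.122 255;0 0 0 0.122 255;0 0 0 0.122 255;0 0 0 0.122 255;0 0 0 0.122 255;0 0 0 0 255;0 0 0 0 255;0 0 0 0 255"

```text
time_s: 10.43
tool_pos: [0.5144, 0.0403, 0.0574]
tool_rot: [-179.9, -0.1, 150.2]
force: [0.2, -0.4, -0.1]
grip_width: 0.0348
grasp_force: 25.0
```

```bash
python3 - <<'E'
from h import *
o=telemetry.get_obs();im=cams.read_camera("wrist");cv2.imwrite("pics/w3.png",im);C=cam("wrist",o);print(o["grasp_force"])
u,v=proj(C,[.4535,.078,.012]);print(u,v,proj(C,[.515,.041,.012]))
u,v=int(u),int(v)
for t in(50,70,100): discs(im,C,(max(u-60,0),max(v-70,0),u+60,v+55),.012,t)
to([.4535,.0775,.03],150)
E
```

```text
24.976191268478942
322.5040067631303 113.63764360839761 [320.36665606 203.02228242]
disc 453.6 78.2 size 40.7 41.8
disc 488.5 57.4 size 2.6 26.3
disc 453.7 77.7 size 44.2 44.3
disc 488.5 57.8 size 3.0 29.1
disc 453.7 77.7 size 44.9 45.0
t 10.48 pos [0.5146 0.0404 0.0576] rot [-1.7995e+02 -4.0000e-02  1.5019e+02] shift [71.5  1.8 27.7] turn 0.003 w 0.0347
```

Call:
arm_command --series "36 0.9 0 0 255;35.3 0.9 0 0 255;0 0 30 0 255;0 0 28 0 255;0 0 9 0 255;0 0 0 0 255;0 0 0 0 255"

```text
time_s: 11.07
tool_pos: [0.4545, 0.0772, -0.0087]
tool_rot: [-180.0, -0.0, 150.1]
force: [0.4, -0.2, -0.2]
grip_width: 0.0347
grasp_force: 25.0
```

```bash
python3 - <<'E'
from h import *
to([.4537,.0777,-.0184],150);print(telemetry.get_obs()["force"])
E
```

```text
t 11.07 pos [ 0.4545  0.0772 -0.0087] rot [-1.7995e+02 -1.0000e-02  1.5005e+02] shift [0.9 0.1 9.7] turn 0.001 w 0.0347
[ 0.42823607 -0.21307517 -0.23165111]
```

Call:
arm_command --series "0.8 0 5 0 255;0 0 3 0 255;0 0 1 0 255;0 0 0 0 255;0 0 0 0 255"

```text
time_s: 11.48
tool_pos: [0.4538, 0.078, -0.0176]
tool_rot: [180.0, 0.0, 150.0]
force: [0.3, 0.0, -0.5]
grip_width: 0.0345
grasp_force: 25.0
```

Call:
arm_command --series "0 0 0 0 110;0 0 0 0 100;0 0 0 0 100;0 0 0 0 100;0 0 0 0 100;0 0 -5 0 100;0 0 -25 0 80;0 0 -30 0 0;-35 0 -10 0 0;-35 0 0 0 0;0 0 0 0 0;0 0 0 0 0"

```text
time_s: 12.48
tool_pos: [0.5154, 0.0416, 0.0526]
tool_rot: [-180.0, 0.1, 149.9]
force: [-0.9, 0.2, -0.3]
grip_width: 0.083
grasp_force: 0.0
```

```bash
python3 - <<'E'
from h import *
o=telemetry.get_obs();im=cams.read_camera("wrist");C=cam("wrist",o);u,v=map(int,proj(C,[.4537,.0777,.014]))
print(u,v);blob(im,u,v,.023,C,40,70,150)
cv2.imwrite("pics/c5.png",cv2.resize(im[max(v-80,0):v+110,u-110:u+110],(660,570)))
to([.383,.2355,.04],137)
E
```

```text
319 113
blob px 318.5 112.5 r 55.9 at [0.4529 0.0772 0.023 ] rad mm 40.5
t 12.53 pos [0.5139 0.0426 0.052 ] rot [-1.7995e+02 -4.0000e-02  1.4997e+02] shift [209.8 101.5  12.1] turn 0.226 w 0.0847
```

View pics/c5.png

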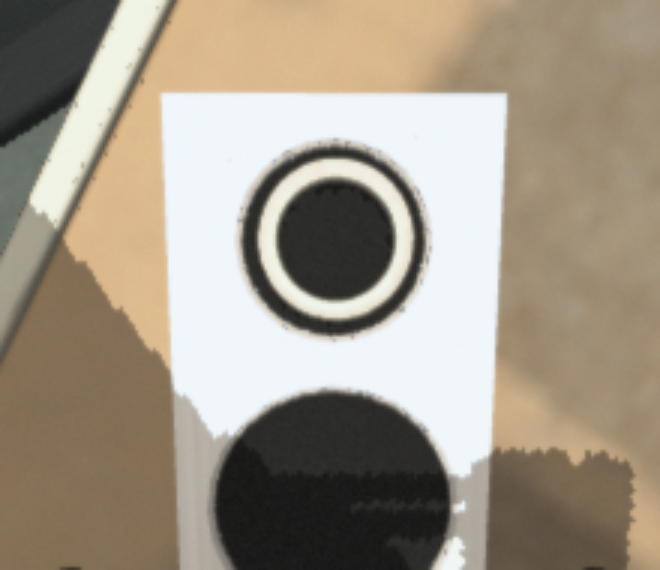

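The ring is seated concentrically in the small nest. Now the gear.

Call:
arm_command --series "30 14.5 0 0 0;30 14.5 0 0 0;30 14.5 0 0 0;30 14.5 0 0 0;30 14.5 0 0 0;30 14.5 0 0 0;30 14.5 0 0 0;0 0 5 0.113 0;0 0 5 0.113 0;0 0 0 0 0;0 0 0 0 0"

```text
time_s: 13.45
tool_pos: [0.3816, 0.2357, 0.0418]
tool_rot: [-179.9, -0.0, 137.3]
force: [-0.4, -0.8, -0.0]
grip_width: 0.0873
grasp_force: 0.0
```

```bash
python3 - <<'E'
from h import *
o=telemetry.get_obs();im=cams.read_camera("wrist");C=cam("wrist",o);u,v=map(int,proj(C,[.3825,.2353,.012]));print(u,v)
for s in(45,60,75): blob(im,u,v,.012,C,50,s)
to([.3825,.2353,-.0285],137);print(telemetry.get_obs()["qpos"].round(1))
E
```

```text
319 209
blob px 318.5 251.5 r 49.9 at [0.4082 0.2103 0.012 ] rad mm 40.5
blob px 320.2 209.2 r 35.0 at [0.3828 0.2355 0.012 ] rad mm 27.5
blob px 318.5 251.5 r 49.9 at [0.4082 0.2103 0.012 ] rad mm 40.5
blob px 320.3 209.2 r 35.8 at [0.3829 0.2356 0.012 ] rad mm 28.1
blob px 318.5 251.5 r 49.9 at [0.4082 0.2103 0.012 ] rad mm 40.5
blob px 318.5 200.5 r 64.6 at [0.3767 0.2393 0.012 ] rad mm 50.2
t 13.5 pos [0.3822 0.2357 0.0421] rot [-1.7997e+02 -1.0000e-02  1.3729e+02] shift [-0.5 -0.  70.6] turn 0.005 w 0.0869
[-49.9   0.8  15.  120.6  -0.3  58.6  12.6]
```

Call:
arm_command --series "-0.5 0 30 0 0;0 0 28 0 0;0 0 9 0 0;0 0 3.5 0 0;0 0 0 0 0;0 0 0 0 100;0 0 0 0 255;0 0 0 0 255;0 0 0 0 255;0 0 0 0 255;0 0 0 0 255;0 0 0 0 255;0 0 0 0 255;0 0 0 0 255" --squeeze 35

```text
time_s: 14.67
tool_pos: [0.3833, 0.2355, -0.028]
tool_rot: [180.0, -0.0, 137.1]
force: [-0.8, -1.3, 4.5]
grip_width: 0.0519
grasp_force: 35.0
```

Call:
arm_command --series "0 0 -6 0 255;0 0 -20 0 255;0 0 -30 0 255;0 0 -25 0 255;0 0 0 -0.113 255;0 0 0 -0.113 255;0 0 0 0 255;0 0 0 0 255"

```text
time_s: 15.33
tool_pos: [0.383, 0.2353, 0.0525]
tool_rot: [-180.0, -0.0, 149.9]
force: [0.1, 0.1, -0.8]
grip_width: 0.0521
grasp_force: 35.0
```

```bash
python3 - <<'E'
from h import *
o=telemetry.get_obs();im=cams.read_camera("wrist");C=cam("wrist",o);print(o["grasp_force"],o["force"])
A=rot(o["tool_rot"])
# gear in hand: rim top at tool z=-(.028+.012), hub top -(.048)
for n,z,r in(("rim",-.040,.028),("hub",-.048,.017)): print(n,proj(C,o["tool_pos"]+A@[r,0,z]).round(1))
col=cv2.cvtColor(im,cv2.COLOR_BGR2HSV)[150:250,320];print([(150+i,*map(int,c)) for i,c in enumerate(col)][20:85:2])
to([.514,.042,.05],150)
E
```

```text
34.99608614947647 [ 0.13081308  0.11170877 -0.75821254]
rim [319.  193.3]
hub [318.9 217.3]
[(170, 17, 81, 211), (172, 17, 79, 213), (174, 17, 82, 215), (176, 16, 84, 215), (178, 17, 85, 215), (180, 17, 83, 214), (182, 17, 84, 203), (184, 17, 79, 129), (186, 17, 84, 119), (188, 17, 80, 115), (190, 16, 77, 112), (192, 17, 83, 108), (194, 17, 77, 106), (196, 17, 64, 92), (198, 23, 32, 96), (200, 19, 32, 127), (202, 23, 18, 235), (204, 21, 20, 241), (206, 21, 32, 181), (208, 21, 33, 154), (210, 19, 32, 151), (212, 22, 31, 149), (214, 21, 29, 113), (216, 24, 28, 90), (218, 20, 32, 95), (220, 20, 31, 147), (222, 21, 30, 145), (224, 21, 29, 142), (226, 21, 31, 138), (228, 21, 31, 140), (230, 20, 32, 144), (232, 20, 36, 142), (234, 16, 83, 135)]
t 15.38 pos [0.3829 0.2352 0.0523] rot [-1.7996e+02 -1.0000e-02  1.4988e+02] shift [-210.3 -101.4    2.3] turn -0.002 w 0.0518
```

Call:
arm_command --series "-30 -14.5 0 0 255;-30 -14.5 0 0 255;-30 -14.5 0 0 255;-30 -14.5 0 0 255;-30 -14.5 0 0 255;-30 -14.5 0 0 255;-30 -14.4 0 0 255;0 0 20 0 255;0 0 20 0 255;0 0 15 0 255;0 0 5 0 255;0 0 0 0 255;0 0 0 0 255"

```text
time_s: 16.47
tool_pos: [0.5147, 0.0429, -0.0072]
tool_rot: [-180.0, -0.0, 150.0]
force: [0.9, 0.4, -2.2]
grip_width: 0.0523
grasp_force: 35.0
```

```bash
python3 - <<'E'
from h import *
to([.514,.042,-.018],150);print(telemetry.get_obs()["force"],telemetry.get_obs()["grasp_force"])
E
```

```text
t 16.47 pos [ 0.5147  0.0429 -0.0072] rot [-179.98   -0.    150.01] shift [ 0.1 -1.1 10.8] turn 0.0 w 0.0523
[ 0.85858836  0.37300605 -2.22911622] 34.996554222889245
```

Call:
arm_command --series "1 -1 5 0 255;0 0 3 0 255;0 0 1.8 0 255;0 0 0 0 255;0 0 0 0 255"

```text
time_s: 16.88
tool_pos: [0.5134, 0.0425, -0.017]
tool_rot: [180.0, 0.0, 150.0]
force: [-0.6, -0.3, -2.1]
grip_width: 0.0521
grasp_force: 35.0
```

Call:
arm_command --series "0 0 0 0 85;0 0 0 0 75;0 0 0 0 75;0 0 0 0 75;0 0 0 0 75;0 0 -5 0 75;0 0 -25 0 75;0 0 -30 0 40;0 0 -30 0 0;-35 0 -15 0 0;-25 0 -15 0 0;0 0 0 0 0;0 0 0 0 0"

```text
time_s: 17.97
tool_pos: [0.5665, 0.0114, 0.1041]
tool_rot: [179.9, 0.1, 149.9]
force: [-0.6, 0.2, -0.1]
grip_width: 0.0862
grasp_force: 0.0
```

```bash
python3 - <<'E'
from h import *
o=telemetry.get_obs();im=cams.read_camera("wrist");cv2.imwrite("pics/w5.png",im);C=cam("wrist",o)
for z in(.022,.030):
    u,v=map(int,proj(C,[.514,.042,z]));print(u,v)
g=cv2.cvtColor(im,cv2.COLOR_BGR2HSV)
r=np.deg2rad(-30.5);ax=np.array([np.cos(r),np.sin(r)])
for nm,d in(("-y",ax),("+x",np.array([-ax[1],ax[0]]))):
    print(nm,[(k,int(g[int(b),int(a),2])) for k in range(-38,39,2) for a,b in[proj(C,[.514+d[0]*k/1e3,.042+d[1]*k/1e3,.014])]])
E
```

```text
319 126
319 127
-y [(-38, 252), (-36, 252), (-34, 252), (-32, 154), (-30, 48), (-28, 49), (-26, 99), (-24, 201), (-22, 241), (-20, 243), (-18, 240), (-16, 229), (-14, 226), (-12, 229), (-10, 235), (-8, 123), (-6, 42), (-4, 48), (-2, 47), (0, 48), (2, 47), (4, 48), (6, 47), (8, 49), (10, 101), (12, 234), (14, 238), (16, 231), (18, 221), (20, 233), (22, 241), (24, 235), (26, 157), (28, 47), (30, 47), (32, 120), (34, 236), (36, 252), (38, 252)]
+x [(-38, 252), (-36, 252), (-34, 252), (-32, 220), (-30, 47), (-28, 45), (-26, 41), (-24, 145), (-22, 232), (-20, 233), (-18, 232), (-16, 227), (-14, 224), (-12, 228), (-10, 231), (-8, 104), (-6, 47), (-4, 46), (-2, 46), (0, 48), (2, 46), (4, 47), (6, 48), (8, 30), (10, 155), (12, 225), (14, 226), (16, 217), (18, 219), (20, 236), (22, 230), (24, 226), (26, 162), (28, 119), (30, 53), (32, 103), (34, 231), (36, 252), (38, 252)]
```

Dark gaps show evenly round the gear (27–32 mm on every side), so it is seated in the large nest. Next I measure the sine plate's corners and spot and the tester's axis.

```bash
python3 - <<'E'
from h import *
im=cv2.imread("pics/top0.png");C=cam("top");g=cv2.cvtColor(im,cv2.COLOR_BGR2HSV)
m=((g[...,1]<40)&(g[...,2]>200)).astype(np.uint8);m[:, :255]=0;m[:,310:]=0;m[:155]=0;m[218:]=0
cs,_=cv2.findContours(m,cv2.RETR_EXTERNAL,cv2.CHAIN_APPROX_NONE);k=max(cs,key=cv2.contourArea)
q=cv2.approxPolyDP(cv2.convexHull(k),4,True)[:,0];print("corners",q.tolist())
c=q.mean(0)
L=np.array([[40,26],[40,-50],[-64,-50],[-64,26]])/1e3  # TL,TR,BR,BL rel. spot
P=[min(q,key=lambda p:np.linalg.norm((p-c)/np.linalg.norm(p-c)-s)) for s in np.array([[-.6,-.8],[.6,-.8],[.6,.8],[-.6,.8]])]
W=np.array([plane(C,*p,.061+l[0]*np.sin(np.deg2rad(20)))[:2] for p,l in zip(P,L)])
F=L*[np.cos(np.deg2rad(20)),1];print(W.round(4),"lens",np.linalg.norm(W-np.roll(W,-1,0),axis=1).round(4),"expect .076 .0977")
a,b=F-F.mean(0),W-W.mean(0);t=np.arctan2((a[:,0]*b[:,1]-a[:,1]*b[:,0]).sum(),(a*b).sum());Rm=np.array([[np.cos(t),-np.sin(t)],[np.sin(t),np.cos(t)]])
s=W.mean(0)-Rm@F.mean(0);print("yaw",np.rad2deg(t),"spot from corners",s,"resid mm",((F@Rm.T+s-W)*1e3).round(1).tolist())
print("spot by eye",plane(C,230+152/3.3,120+197/3.3,.061))
for z in(.137,.128): print("cap",z,plane(C,230+408/3.3,120+101/3.3,z))
for p in((300,128),(372,60),(245,132),(208,108)): print("tote",p,plane(C,*p,.12).round(3),plane(C,*p,.0).round(3))
# dark cap blob
d=(g[138:185,330:372,2]<38).astype(np.uint8)
n,l,st,ce=cv2.connectedComponentsWithStats(d);print([(s.tolist(),(x+[330,138]).round(1).tolist()) for s,x in zip(st,ce) if s[4]>20][1:])
E
```

```text
corners [[268, 162], [298, 166], [292, 208], [263, 203]]
[[0.6006 0.3911]
 [0.5898 0.3207]
 [0.4966 0.3374]
 [0.5098 0.4069]] lens [0.0713 0.0947 0.0707 0.0922] expect .076 .0977
yaw -9.910440088145172 spot from corners [0.5623448 0.373918 ] resid mm [[3.2, 1.9], [1.0, -2.5], [-2.1, -2.4], [-2.2, 3.0]]
spot by eye [0.56106045 0.37347693 0.061     ]
cap 0.137 [0.60387642 0.19515094 0.137     ]
cap 0.128 [0.60700841 0.19429101 0.128     ]
tote (300, 128) [0.665 0.313 0.12 ] [0.715 0.319 0.   ]
tote (372, 60) [0.832 0.144 0.12 ] [0.906 0.125 0.   ]
tote (245, 132) [0.658 0.438 0.12 ] [0.706 0.462 0.   ]
tote (208, 108) [0.717 0.524 0.12 ] [0.775 0.561 0.   ]
[([33, 0, 8, 9, 43], [367.0, 141.3]), ([4, 8, 33, 37, 624], [349.2, 165.7]), ([20, 9, 8, 8, 54], [353.3, 150.4])]
```

The sine plate's yaw is about −10° with the spot at (0.5615, 0.3737). The edge lengths (71/71/95/92 mm) fit the assumed slope. The tester is near (0.604, 0.195). I go above it at tool yaw 170.

```bash
python3 -c "
from h import *
to([.604,.195,.14],170)"
```

```text
t 18.02 pos [0.5649 0.0124 0.1028] rot [-1.7999e+02 -3.0000e-02  1.5000e+02] shift [ 57.4 177.7 -37.2] turn -0.349 w 0.0863
```

Call:
arm_command --series "0 0 -30 -0.116 0;0 0 -7 -0.116 0;0 0 0 -0.116 0;0 0 0 0 0"

```text
time_s: 18.35
tool_pos: [0.5641, 0.0135, 0.1395]
tool_rot: [180.0, -0.1, 170.2]
force: [-0.4, -0.7, -1.3]
grip_width: 0.0868
grasp_force: 0.0
```

```bash
python3 -c "
from h import *
to([.604,.195,.14],170)"
```

```text
t 18.35 pos [0.5641 0.0135 0.1395] rot [ 1.7997e+02 -7.0000e-02  1.7023e+02] shift [ -8.5 185.6  -0.4] turn 0.004 w 0.0868
```

Call:
arm_command --series "-1.7 37 -1 0 0;-1.7 37 0 0 0;-1.7 37 0 0 0;-1.7 37 0 0 0;-1.7 37 0 0 0;0 0 0 0 0;0 0 0 0 0;0 0 0 0 0"

```text
time_s: 19.02
tool_pos: [0.6045, 0.1926, 0.1395]
tool_rot: [-179.9, -0.1, 169.9]
force: [-0.3, -0.1, 0.0]
grip_width: 0.0868
grasp_force: 0.0
```

```bash
python3 - <<'E'
from h import *
o=telemetry.get_obs();im=cams.read_camera("wrist");cv2.imwrite("pics/w6.png",im);C=cam("wrist",o)
t=cams.read_camera("top");s=cams.read_camera("side");cv2.imwrite("pics/s6.png",s)
print(o["tool_pos"])
for z in(.137,.12,.058): print(z,proj(C,[.604,.195,z]).round(1))
g=cv2.cvtColor(im,cv2.COLOR_BGR2HSV)
for v in range(150,243,6): print(v,"".join("%4d"%x for x in g[v,262:378:4,2]))
E
```

```text
[0.60447634 0.1925706  0.13951725]
0.137 [322.5 217.3]
0.12 [322.4 210.5]
0.058 [322.  192.2]
150   95  94  98 107 161 160 161 161 161 110 153 159 163 159 159 160 162 161 161 156 153 160 159 158 158 154 157 160 166
156   92  92  94  94 152 158 157 163  84  37  17  16  13  14  12  19  31  80 129 152 156 158 156 157 156 157 163 162 161
162   90  94  92  92  91  94 159 165  58  58  55  59  54  57  58  57  52  44  21  12  10  18  15  12 153 161 160 157 156
168   96  94  94  95  91  96  98 160  55  55  55  55  56  56  56  54  54  56  55  58  56  55  57  54  55 151 154 156 155
174  109 102  98  94  92  95  95  90  55  52  54  55  55  54  54  55  55  54  53  53  55  53  55  53  52 111 101 112  94
180  114 110 102  96  94  95  95  51  38  53  54  53  53  53  52  53  52  51  52  52  53  51  35  23  32  91  90  88  92
186  113 116 114  98  94  94  94  29  26  27  24  29  27  73  37  33  33  74  28  27  23  26  28  24  74  96  94  93  92
192  106 112 114 107  98  94  94  24  26  23  27  27  46  34  33  30  32  29  58  28  49  49  27  23  97  97  94  91  94
198   91  98 105 106 105  96  93  25  
[... 229 characters left out ...]
113  35  25  27  28  27  39  54  18  17  21  18  16  46  43  46  46  27  96  96  94  92  92  89
216   95  94  97  97 104 103  24  23  26  21  24  55  20  22  23  25  23  20  17  86  43  44  29  96  94  91  97  94  95
222   94  97  96  93  92 101 104 101  58  32  26  38  24  23  24  20  22  20  14  68  43  43  64  92  94  91  93  93  96
228   93  92  96  94  98  95 101 114 114 109  99  94  66  28  20  22  18  22  47  42  40  43  90  92  94  92  92  92  93
234   94  92  92  94  94  95  90  65 107 117 110  99  97  95  94  98 162 161 153 158  95  96  93  91  96  96  96  91  93
240   96  97  93  90  45  27  14  12  36 109 111 108 100  94  97  95 156 163 165 162 167 160 157 158 156 144 157 146 155
```

The tester's cap is centred at (322,219), as predicted to about a pixel, so its axis is at about (0.605, 0.195). I descend and grip.

Call:
arm_command --series "0 2.4 25 0 0;0 0 30 0 0;0 0 25 0 0;0 0 13 0 60;0 0 1.5 0 100;0 0 0 0 255;0 0 0 0 255;0 0 0 0 255;0 0 0 0 255;0 0 0 0 255;0 0 0 0 255;0 0 0 0 255;0 0 0 0 255;0 0 0 0 255" --squeeze 12

```text
time_s: 20.33
tool_pos: [0.6062, 0.1955, 0.0465]
tool_rot: [180.0, 0.0, 170.0]
force: [0.4, 0.9, 0.5]
grip_width: 0.0261
grasp_force: 12.0
```

Call:
arm_command --series "0 0 -5 0 255;0 0 -10 0 255;0 0 -10 0 255;0 0 -5 0 255;0 0 0 0 255;0 0 0 0 255"

```text
time_s: 20.83
tool_pos: [0.6066, 0.1957, 0.0772]
tool_rot: [179.9, 0.1, 170.0]
force: [-0.6, -0.1, -2.7]
grip_width: 0.0257
grasp_force: 12.0
```

```bash
python3 - <<'E'
from h import *
o=telemetry.get_obs();s=cams.read_camera("side");cv2.imwrite("pics/s7.png",s);print(o["tool_pos"],o["force"],o["grip_width"],o["grasp_force"])
S=cam("side");g=cv2.cvtColor(s,cv2.COLOR_BGR2HSV)
for z in(.058,.088,.107,.126,.167): print(z,proj(S,[.605,.195,z]).round(1))
u=int(proj(S,[.605,.195,.088])[0])
for v in range(150,222,4): print(v,"".join("%4d"%x for x in g[v,u-30:u+31:3,2]))
E
```

```text
[0.60664174 0.19568729 0.07717516] [-0.60460023 -0.13654298 -2.67184526] 0.02573768071152286 11.999157895334065
0.058 [275.3 196.4]
0.088 [274.4 182.2]
0.107 [273.8 173. ]
0.126 [273.1 163.7]
0.167 [271.7 143.1]
150   58 165 180 173 164 140  38  38  30  31  44  45  31  48  56 104 107 108  94  86 102
154   51  58  52  49  54  53  37  35  29  35  54  61  38  48  54 100 103 107  88  87  96
158   50  79  90  95  99  96  63  25  31  33  35  43  36  47  51  94 114 112 103  99 104
162   49  86 101  87  82  84  64  35  36  32  35  48  36  48  51  88 109 111 109 111 112
166   53  86 101  97  93  87  78  32  34  31  43  46  74  75  51  75 110 108 108 109 112
170   51  84 111 107 102 102  90  39  32  31  36  49 102  92  51  63 106 110 106 106 107
174   51  84 108 107 107  99 100  99  47  46  48  45  78  89  52  56  97 103 106 110 110
178   52  80 113 114 113 119 122 115  70  65  67  67  89  95  81  93 147 164 195 197 207
182   44  56  97 104  78 117 125 125  71  51  51  55  66  89 188 195 192 185 175 168 165
186   43  45  65  78  68  75 120 108  69  85  94  83  68  81 153 160 159 160 157 158 159
190   38  43  43  49  64  69  68  60  45  83  95  80  55  61 129 148 151 155 158 159 183
194   38  46  39  40  47  53  44  42  42  79  95  82  47  47  50  52  48  62 145 155 122
198   43  42  45  45  47  46  48  44  48  61  75  66  46  50  52  55  49  51 130 150 145
202   45  50  44  48  43  42  45  50  49  47  50  47  49  47  46  46  41  48  81 100 100
206   46  42  49  47  53  48  45  50  45  47  45  51  51  53  51  50  50  46  89 116 116
210   54  53  54  55  52  51  54  51  53  52  52  52  50  52  52  47  50  53  81 102  99
214  110 110 114  97  57  54  59  58  59  58  55  54  56  56  57  51  55  57  85 110 109
218  104 105 104  99  65  62  64  69 190 222 157  87  63  60  59  61  61  63 113 163 158
```

The nose shows as a grey strip (u 271–277) still about 10 mm in the hole. The moves cannot tilt the tool, so I swing the tester 20° in a light grip by drawing the hand toward tool +x while the holder keeps the nose.

Call:
arm_command --series "0 0 2 0 255;2 0 0 0 255;3 0 0 0 255;3 0 0 0 255;3 0 0 0 255;3 0 0 0 255;0 0 0 0 255" --squeeze 6

```text
time_s: 21.47
tool_pos: [0.5917, 0.1979, 0.0743]
tool_rot: [-180.0, -0.0, 170.0]
force: [0.7, -1.0, -2.2]
grip_width: 0.0256
grasp_force: 6.0
```

```bash
cat >> h.py <<'E'
def nose(im,C,box,lo=60,hi=140,show=False):
    g=cv2.cvtColor(im,cv2.COLOR_BGR2HSV);x0,y0,x1,y1=box
    for v in range(y0,y1,3): print(v,"".join("%4d"%x for x in g[v,x0:x1:2,2]))
E
python3 - <<'E'
from h import *
o=telemetry.get_obs();s=cams.read_camera("side");print(o["tool_pos"],o["force"],o["wrist_torque"],o["grip_width"],o["grasp_force"])
nose(s,None,(256,172,306,202))
E
```

```text
[0.59168669 0.19787156 0.07432855] [ 0.68308556 -0.9729496  -2.17885308] [-0.25785281 -0.13026769 -0.00934661] 0.025562566066118408 6.000037202902604
172  106 100 103  95  99 101 107  87  37  34  36  35  33  43  44  50  51  77 102 106 105 104 108 106 105
175  102 100 100 107 117 115 104  88  60  51  47  49  45  46  49  55  52  69  98 101 104 104 107 112 117
178  104 120 123 126 120 119 116 106  78  56  47  52  53  48  59  81  87 110 146 156 178 195 190 203 204
181   84 111 120 122 121 119 119 104  66  65  68  71  71  65 120 191 202 204 204 198 193 189 181 180 178
184   72  79 109 126 124 118  95  81  63  55  57  50  51  59 107 164 171 166 164 164 163 162 159 159 157
187   67  64  73 109 111  86  69  60  69  88  90  85  77  73  99 154 159 159 156 158 159 157 156 158 167
190   64  70  70  68  65  59  48  45  60  91  92  89  74  62  80 124 140 153 153 154 156 158 160 161 183
193   51  59  58  55  48  42  41  40  67  91  93  90  65  47  44  46  51  53  58  76 103 151 156 143 121
196   40  43  41  45  44  45  43  46  71  92  91  83  58  45  44  43  44  45  45  47  67 137 154 152 141
199   47  42  44  45  46  45  46  42  53  58  56  50  47  48  49  46  42  47  41  44  62 130 152 145 141
```

It is tilting. I continue.

Call:
arm_command --series "3 0 0 0 255;3 0 0 0 255;3 0 0 0 255;3 0 0 0 255;1.6 0 0 0 255;0 0 0 0 255;0 0 0 0 255"

```text
time_s: 22.1
tool_pos: [0.5786, 0.2004, 0.0744]
tool_rot: [180.0, -0.0, 170.0]
force: [0.6, -1.2, -1.1]
grip_width: 0.026
grasp_force: 6.0
```

Call:
arm_command --series "0 0 0 0 255;0 0 0 0 255;0 0 -15 0 255;0 0 -30 0 255;0 0 -30 0 255;0 0 0 0 255;0 0 0 0 255" --squeeze 25

```text
time_s: 22.68
tool_pos: [0.5803, 0.2012, 0.1515]
tool_rot: [179.8, 0.2, 170.0]
force: [-0.7, 0.2, -1.8]
grip_width: 0.0254
grasp_force: 25.0
```

```bash
python3 - <<'E'
from h import *
o=telemetry.get_obs();s=cams.read_camera("side");cv2.imwrite("pics/s8.png",s);t=cams.read_camera("top");cv2.imwrite("pics/t8.png",t)
print(o["tool_pos"],o["force"],o["grip_width"],o["grasp_force"])
S=cam("side");A=rot(o["tool_rot"]);G=o["tool_pos"]+A@[0,0,-.0545]
th=np.deg2rad(20)
for d in(0,43,83,95): print(d,proj(S,G+A@[-np.sin(th)*d/1e3,0,np.cos(th)*d/1e3]).round(1))
u,v=map(int,proj(S,G));nose(s,None,(u-36,v,u+24,v+66))
E
```

```text
[0.58029956 0.20122755 0.151533  ] [-0.65023744  0.15231208 -1.77158672] 0.02538455301987947 24.998567160218954
0 [283.  123.9]
43 [276.8 144.5]
83 [271.2 162.9]
95 [269.6 168.3]
123  106 105 101 104  96  94 100 100 103  90  54  46  53  66  40  27  28  32  34  35  40  40  32  39  45  70  82  90  82  67
126  103  99  99 105 102  97  98  99 105  96  62  43  44  53  33  36  38  30  26  33  41  40  33  31  35  63  87  83  62  41
129  100  98 100 101  97  95 101  98 106 102  71  47  47  47  29  27  28  32  28  36  40  42  32  33  29  58  87  89  73  40
132   94 101  94 102  98  97 100 101 103 109  76  45  41  41  30  31  31  30  29  34  76  90  42  36  33  61  84  78  55  58
135   95  96  95  99  99  95  98  98 102 103  85  48  46  39  43  36  35  33  35  48  98 130 111  75  46  57  87  85  57  37
138   88  94  93  98 100  94  87  85  85  82  71  54  61  58  44  45  44  41  42  56  79  82 110 133 124  90  87  86  65  31
141   68  68  63  60  56  52  52  53  51  55  55  50  50  56  64  61  55  55  51  57  77  77  78  87 108 119  95  88  73  44
144   75  91 108 122 129 141 164 153 111  96  
[... 1128 characters left out ...]
106  90  51  51  70 103 104  91  59  54  64  95 103 107 104 103 105 106 109
174   85 110 111 105 104 103 101  98 100 104 106  95  86  57  49  61  89  96  87  59  55  60  85 100 105 105 105 108 109 110
177   81 110 113 107 105 102 113 123 121 117 116 110  90  59  49  57  87  96  89  63  56  61  91 115 125 150 155 163 188 190
180   69 102 107 109  98 112 118 119 122 118 117 119 115  96  87  89  83  76  88 151 183 187 197 203 205 202 200 194 192 188
183   52  83 103 101  76  75 105 120 123 125 114  99  93  92  84  73  67  66  79 150 182 180 177 172 172 166 161 160 158 157
186   52  56  84  90  76  67  72 104 123 109  79  64  64  67  66  70  66  69  75 132 158 163 158 159 157 154 156 157 157 159
```

The tester swung freely. The background there is cluttered, so I go to a hover over the spot and measure the tilt by differencing against the first side image.

```bash
python3 -c "
from h import *
to([.5228,.3805,.135],170)"
```

```text
t 22.78 pos [0.5782 0.2005 0.1485] rot [-1.7998e+02 -9.0000e-02  1.7001e+02] shift [ 85.8 167.7  13.5] turn 0.0 w 0.0255
```

Call:
arm_command --series "14.3 28 0 0 255;14.3 28 0 0 255;14.3 28 0 0 255;14.3 28 0 0 255;14.3 28 0 0 255;14.3 27.7 0 0 255;0 0 13 0 255;0 0 0 0 255;0 0 0 0 255;0 0 0 0 255"

```text
time_s: 23.62
tool_pos: [0.5241, 0.3785, 0.1356]
tool_rot: [-179.9, -0.0, 169.9]
force: [0.5, -0.3, -0.1]
grip_width: 0.0255
grasp_force: 25.0
```

```bash
cat > tilt.py <<'E'
from h import *
import sys
def look(tag,d0=56,d1=76):
    o=telemetry.get_obs();A=rot(o["tool_rot"]);G=o["tool_pos"]+A@[0,0,-.0545]
    out={}
    for n in("side","top"):
        im=cams.read_camera(n);cv2.imwrite(f"pics/{n}_{tag}.png",im);C=cam(n)
        b=cv2.imread(f"pics/{n}0.png");df=cv2.absdiff(im,b).max(2);cv2.imwrite(f"pics/d_{n}_{tag}.png",df)
        out[n]=(C,im,df)
    return o,G,A,out
if __name__=="__main__":
    o,G,A,out=look(sys.argv[1]);C,im,df=out["side"];th=np.deg2rad(20)
    print(o["tool_pos"].round(4),"G",G.round(4))
    P=[proj(C,G+A@[-np.sin(th)*d/1e3,0,np.cos(th)*d/1e3]) for d in(0,43,83,95)];print(np.round(P,1).tolist())
    u,v=map(int,P[2]);x0=u-26
    for r in range(int(P[1][1])-6,int(P[3][1])+6,2): print(r,x0,"".join("%4d"%x for x in df[r,x0:x0+52:2]))
E
python3 tilt.py a
```

```text
[0.5241 0.3785 0.1356] G [0.5242 0.3786 0.1901]
[[298.3, 166.3], [290.5, 190.0], [283.6, 211.0], [281.6, 217.2]]
184 257    5   6   6   1   4  12  40  51  35  32  29  24  21   8  62 106 113 114 113 111 111  97  32   1   6   4
186 257    2   2   4   3   1   4  20  25  19  25  20  17  15  19  68  84  88 100 105 107 107  79  15   1   2   3
188 257    5   3   0   3   2   2  10   9   9  22  16  11   7  19  73  98  86  86  88  84  82  46   6   1   3   5
190 257    1   1   3   4   5   4   7   9   9   6   8  12  10  10  57  92  93  95  95  93  89  31   3   3   5   4
192 257    3   4   3   2   7   8  17  18  17  22  26  34  18   1  10   7  28  36  59  81  62  10   3   2   2   2
194 257    1   3   2   3   5   3  13  24  23  25  21  19   7  13  33  39  32  21  10  10   5   2   2   6   2   4
196 257    4   8   2   1   2   4   8  20  11  12  24  17   6  25  42  41  39  40  26   3   2   6   4   2   5   2
198 257    3   7   3   2   3   4   3  12  11  16  13   5   7  27  41  41  42  42  19   3   2   2   2   4   3   5
200 257    3   5   5  11   3   4   1   5   9   6   5   7   8  38  40  50  42  35  1
[... 572 characters left out ...]
 2   4   3   5   5   4
212 257    2   7   9   1   8   3  10   9   4   9  11   3  23  43  32  16   3   4   4   4   2   4   7   2   3   4
214 257    8   5  13   6   2  11  13  14   3  11  12   3  29  33   9   5  10   8  11  13   5   2   5   4   4   3
216 257    8   3   7  11  10  10  42  39  15   9  11   3  28  25   5   3  16   8   3   6   6   1   4   5   4   3
218 257    5  10   3   7  13  45  76  79  65  40  18  11   4   4   5  12  15   6   6   7   5   2   3   2   7   1
220 257    7  12  11  10  41  75  81  79  79  77  70  45  29  20  10  10   9  14   7   7   4   7   4   5   2   2
222 257    5   8   9  32  67  79  78  83  64  76  82  81  72  52  31  17  12  11   5   4   4   1   4   3   4   3
```

```bash
python3 - <<'E'
from h import *
o=telemetry.get_obs();A=rot(o["tool_rot"]);G=o["tool_pos"]+A@[0,0,-.0545];C=cam("side")
df=cv2.imread("pics/d_side_a.png",0).astype(float);r=np.arange(195,209);c=[]
for v in r:
    w=np.clip(df[v,277:298]-18,0,25);c.append((w*np.arange(277,298)).sum()/w.sum())
k=np.polyfit(r,c,1);print("obs slope",k[0].round(3),"u at 202",np.polyval(k,202).round(2))
for a in(14,17,20,23,26):
    t=np.deg2rad(a);P=np.array([proj(C,G+A@[-np.sin(t)*d,0,np.cos(t)*d]) for d in(.05,.078)]);q=np.polyfit(P[:,1],P[:,0],1);print(a,q[0].round(3),np.polyval(q,202).round(2))
# refined spot: dot/ring in wrist & side & top? report top ring
im=cv2.imread("pics/top0.png",0);u0,v0=266,170
m=(im[v0:v0+22,u0:u0+22]<190).astype(np.uint8);n,l,st,ce=cv2.connectedComponentsWithStats(m)
print([(s.tolist(),(x+[u0,v0]).round(1).tolist(),plane(cam("top"),*(x+[u0,v0]),.061).round(4).tolist()) for s,x in zip(st,ce) if s[4]>3][1:])
im=cams.read_camera("wrist");cv2.imwrite("pics/w9.png",im);W=cam("wrist",o);print("wrist spot px",proj(W,[.5615,.3737,.061]))
s0=cv2.imread("pics/side0.png");print("side spot px",proj(C,[.5615,.3737,.061]))
# ring in side0
u,v=map(int,proj(C,[.5615,.3737,.061]));g=s0[...,1]
for y in range(v-10,v+12,1): print(y,u-16,"".join("%4d"%x for x in g[y,u-16:u+18]))
E
```

```text
obs slope -0.312 u at 202 286.15
14 -0.208 290.38
17 -0.267 288.23
20 -0.328 286.0
23 -0.393 283.65
26 -0.461 281.16
[]
wrist spot px [320.904651   232.15627903]
side spot px [279.6273476  239.31679632]
229 263  219 217 219 219 217 220 221 220 221 221 222 222 221 223 221 222 222 222 223 221 222 223 222 224 222 223 222 222 222 222 222 219 218 213
230 263  220 218 218 217 218 219 219 221 221 220 220 221 222 224 221 222 222 222 222 222 221 221 221 223 222 222 223 222 222 222 223 220 221 220
231 263  219 220 220 219 218 218 217 219 218 220 220 220 221 222 222 223 223 222 221 222 222 221 222 221 221 222 223 223 222 223 223 222 223 223
232 263  217 219 219 218 219 219 219 218 219 219 219 220 220 220 222 221 221 223 221 223 223 220 221 222 222 223 222 222 222 221 223 223 222 222
233 263  216 217 217 218 218 219 220 219 220 218 217 219 219 218 218 220 220 220 221 222 222 222 221 222 222 222 223 221 223 221 222 223 223 223
234 263  217 218 216 217 218 218 218 219 220 218 218 217 215 212 210 211 214 214 218 218 222 221 221 222 223 223 221 222 221 222 222 222 223 223
235 263  218 218 217 216 21
[... 1592 characters left out ...]
 121 121 128 136 145 160 176 188 202 212 215 215 217 218 217 217 219 219 218 220 219 219 219 220 219 219 222 221 221 221
247 263  119 121 122 120 120 119 123 125 127 132 142 156 170 188 200 211 216 215 217 217 220 218 218 219 219 219 220 217 217 218 218 218 220 221
248 263  113 113 117 117 119 119 119 120 121 121 127 131 141 153 168 187 200 207 214 216 217 218 217 219 218 218 217 213 203 205 209 216 221 220
249 263  106 109 113 116 117 118 119 118 119 119 122 124 126 129 141 152 165 181 197 209 212 216 218 218 219 220 216 199 177 177 192 213 218 219
250 263  106 103 110 113 115 114 116 118 119 124 118 120 123 123 122 129 137 148 165 182 193 206 213 218 219 218 215 199 176 167 185 207 217 221
```

The tilt is 19–20° by slope and position. The circle in the side image is centred at (280,238.7). I intersect that with the top view.

```bash
python3 - <<'E'
from h import *
T=cam("top");S=cam("side");im=cv2.imread("pics/top0.png",0)
for y in range(172,188): print(y,268,im[y,268:286].tolist())
print(cross(ray(T,276.1,179.7),ray(S,280.1,238.7)),plane(S,280.1,238.7,.061),plane(T,276.1,179.7,.061))
w=cv2.imread("pics/w9.png")[...,1]
for y in range(196,242,3): print(y,w[y,270:372:4].tolist())
E
```

```text
172 268 [239, 240, 240, 239, 239, 239, 239, 239, 239, 239, 239, 239, 239, 239, 239, 239, 239, 240]
173 268 [239, 239, 239, 240, 240, 238, 238, 239, 240, 240, 239, 239, 239, 238, 240, 240, 240, 239]
174 268 [239, 239, 238, 239, 239, 238, 238, 239, 239, 239, 239, 238, 239, 239, 239, 240, 239, 240]
175 268 [239, 239, 239, 239, 239, 239, 228, 211, 206, 217, 233, 239, 239, 238, 239, 239, 240, 239]
176 268 [239, 240, 240, 239, 233, 215, 195, 211, 217, 200, 202, 229, 238, 239, 239, 239, 240, 239]
177 268 [239, 238, 239, 239, 223, 202, 223, 235, 239, 233, 199, 193, 230, 240, 239, 239, 239, 239]
178 268 [240, 239, 239, 233, 213, 225, 239, 238, 239, 239, 231, 181, 207, 239, 238, 240, 239, 238]
179 268 [238, 239, 238, 229, 212, 230, 240, 225, 215, 234, 239, 195, 202, 240, 240, 240, 239, 239]
180 268 [238, 238, 238, 228, 201, 226, 239, 229, 225, 235, 239, 198, 206, 239, 239, 239, 238, 239]
181 268 [239, 239, 239, 235, 200, 212, 239, 239, 239, 239, 233, 194, 211, 240, 239, 239, 239, 240]
182 268 [239, 239, 239, 239, 218, 189, 215, 235, 239, 229, 193, 198, 232, 239, 239, 239, 239, 239]
183 268 [23
[... 1959 characters left out ...]
, 178, 179, 10, 10, 27, 25, 180, 186, 186, 178, 165, 185, 188, 170, 178, 182, 183, 138, 24, 15, 4, 12, 109, 109, 108]
229 [183, 179, 114, 10, 11, 14, 16, 178, 186, 188, 118, 158, 130, 119, 170, 138, 180, 182, 116, 17, 22, 14, 5, 106, 109, 110]
232 [183, 179, 28, 9, 12, 17, 16, 180, 186, 132, 57, 52, 55, 58, 53, 80, 165, 184, 108, 14, 18, 11, 15, 64, 109, 108]
235 [185, 178, 9, 9, 17, 15, 18, 178, 145, 55, 60, 57, 59, 59, 60, 57, 53, 168, 107, 19, 19, 18, 12, 16, 108, 108]
238 [185, 82, 12, 13, 15, 19, 20, 162, 58, 59, 54, 13, 14, 17, 13, 51, 56, 54, 107, 21, 16, 16, 10, 10, 87, 102]
241 [174, 15, 16, 14, 17, 18, 21, 53, 58, 30, 12, 20, 17, 17, 10, 12, 53, 56, 39, 20, 19, 18, 13, 15, 21, 165]
```

The spot triangulates to (0.5608, 0.3733, 0.062), with the rays meeting to 0.05 mm and a height of 61 mm expected. I approach along the normal.

```bash
python3 -c "
from h import *
to([.5251,.3795,.1055],170);print(telemetry.get_obs()['force'])"
```

```text
t 23.77 pos [0.5247 0.3792 0.1369] rot [1.7998e+02 4.0000e-02 1.6986e+02] shift [-0.4  0.4 31.4] turn -0.003 w 0.0257
[ 0.00617127 -0.10157661 -1.21033386]
```

Call:
arm_command --series "-0.4 0.4 12 0 255;0 0 12 0 255;0 0 6 0 255;0 0 1.4 0 255;0 0 0 0 255;0 0 0 0 255;0 0 0 0 255"

```text
time_s: 24.35
tool_pos: [0.5245, 0.381, 0.1055]
tool_rot: [180.0, 0.0, 170.0]
force: [0.1, -0.5, -2.1]
grip_width: 0.0254
grasp_force: 25.0
```

```bash
python3 - <<'E'
from tilt import *
o,G,A,out=look("b");C,im,df=out["side"]
n=A@[np.sin(np.deg2rad(20)),0,-np.cos(np.deg2rad(20))];sp=np.array([.5605,.3733,.0613])
w=G-sp;print(o["tool_pos"].round(4),o["force"].round(2),"dist along n",(w@n).round(4),"lateral tool x,y mm",(A.T@(w-n*(w@n))*1e3).round(1))
print("tip px predicted",proj(C,G-.095*n),proj(C,sp))
a=cv2.resize(im[190:265,240:320],(640,600),interpolation=cv2.INTER_CUBIC);cv2.imwrite("pics/c10.png",a)
E
```

```text
[0.5245 0.381  0.1055] [ 0.15 -0.52 -2.14] dist along n 0.1053 lateral tool x,y mm [0.7 1.3 0.3]
tip px predicted [282.1108182  234.60038534] [280.26706765 239.0572085 ]
```

View pics/c10.png

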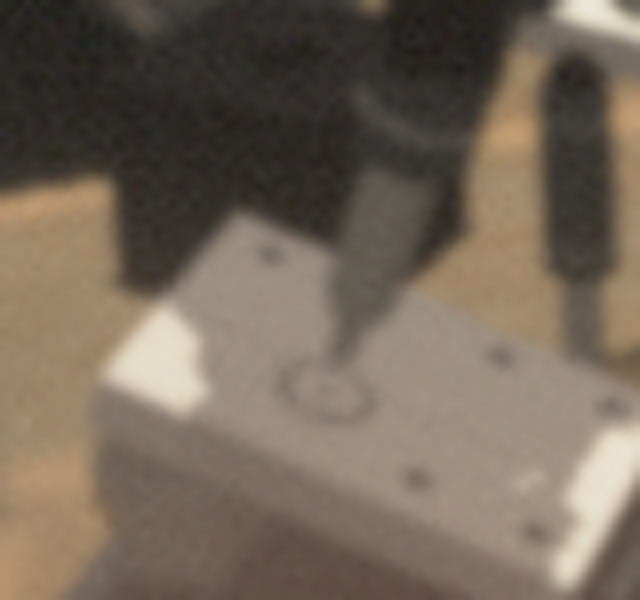

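The tip is at (282.5,234.8), as predicted to half a pixel, just above the circle and square to the face. I advance along the normal while correcting 1 mm sideways.

Call:
arm_command --series "-1.7 -1.2 3 0 255;-1.1 0 3 0 255;-1 0 2.8 0 255;-0.4 0 1 0 255;0 0 0 0 255;0 0 0 0 255;0 0 0 0 255;0 0 0 0 255"

```text
time_s: 25.12
tool_pos: [0.5281, 0.3788, 0.0954]
tool_rot: [180.0, 0.0, 170.0]
force: [-0.7, -1.7, 1.0]
grip_width: 0.0253
grasp_force: 25.0
```

```bash
cat > chk.py <<'E'
from h import *
def st():
    o=telemetry.get_obs();A=rot(o["tool_rot"]);G=o["tool_pos"]+A@[0,0,-.0545]
    n=A@[np.sin(np.deg2rad(20)),0,-np.cos(np.deg2rad(20))];sp=np.array([.5605,.3733,.0613]);w=G-sp
    print(round(o["time_s"],2),o["tool_pos"].round(4),"F",o["force"].round(2),"F.n",(o["force"]@n).round(2),"dist",(w@n).round(4),"lat",(A.T@(w-n*(w@n))*1e3).round(1),o["grip_width"])
    return o,A,G,n,sp
if __name__=="__main__": st()
E
python3 chk.py
```

```text
25.12 [0.5281 0.3788 0.0954] F [-0.69 -1.74  1.  ] F.n 1.07 dist 0.0945 lat [ 0.5 -0.2  0.2] 0.025332438664065857
```

Call:
arm_command --series "-0.7 0 1.2 0 255;-0.5 0 1.2 0 255;-0.4 0 1 0 255;-0.3 0 0.7 0 255;0 0 0 0 255;0 0 0 0 255;0 0 0 0 255;0 0 0 0 255;0 0 0 0 255"

```text
time_s: 25.87
tool_pos: [0.5299, 0.3785, 0.0911]
tool_rot: [180.0, -0.0, 170.0]
force: [-2.1, -0.2, 2.8]
grip_width: 0.0255
grasp_force: 25.0
```

```bash
python3 - <<'E'
from chk import *
o,A,G,n,sp=st()
ims=[];F=[]
for i in range(8): ims.append(cams.read_camera("side").astype(float));F.append(telemetry.get_obs()["force"]@n)
im=np.mean(ims,0).astype(np.uint8);cv2.imwrite("pics/s11.png",im);print("mean F.n",np.mean(F).round(2),np.std(F).round(2))
C=cam("side");df=cv2.absdiff(im,cv2.imread("pics/side0.png")).max(2)
print("pred: shoulder,noseend,spot",[proj(C,G-d*n).round(1).tolist() for d in(.043,.083)],proj(C,sp).round(1))
for r in range(206,246): print(r,268,"".join("%4d"%x for x in im[r,268:306,1]))
E
```

```text
25.87 [0.5299 0.3785 0.0911] F [-2.05 -0.2   2.77] F.n 3.29 dist 0.0899 lat [ 0.3 -0.2  0.1] 0.025498196967469612
mean F.n 3.58 0.53
pred: shoulder,noseend,spot [[288.4, 215.7], [281.6, 235.7]] [280.3 239.1]
206 268   39  38  39  38  37  39  38  38  39  39  39  39  40  40  43  48  50  46  41  40  39  39  39  37  40  39  36  38  39  40  48  76 114 141 152 154 155 151
207 268   39  38  40  39  39  39  39  37  36  40  38  40  40  43  46  50  52  49  45  44  43  43  43  43  40  42  42  42  40  41  56  87 121 145 153 153 154 149
208 268   41  39  40  39  39  39  39  38  40  40  39  40  42  49  54  54  54  52  49  50  47  47  49  48  47  47  46  43  44  48  65  97 125 142 146 147 146 142
209 268   40  39  40  40  41  40  40  40  40  39  40  41  44  53  60  62  56  54  52  51  51  52  52  52  50  50  51  50  51  57  79 107 129 137 138 138 137 134
210 268   41  40  41  40  42  39  39  39  41  41  40  40  45  53  63  65  62  56  53  52  51  52  52  51  50  51  51  51  53  65  90 117 130 133 135 135 135 133
211 268   40  41  45  42  41  41  41  41  40  40  41  43  43  52  61  67  66  64  59  5
[... 4847 characters left out ...]
 142 142 143 142 145 144 144 144 144 143 143 144 144 143
242 268  139 139 140 141 140 141 141 140 139 135 131 128 125 124 124 123 123 127 135 141 143 143 142 141 141 141 142 142 142 143 143 144 143 144 143 143 144 143
243 268  133 136 138 140 141 140 141 141 140 140 138 135 134 133 133 132 133 136 140 142 143 143 142 143 143 142 142 141 142 142 143 143 143 144 144 144 144 145
244 268  121 128 133 136 138 140 140 140 140 141 141 141 141 140 141 140 141 142 141 142 142 143 143 144 143 144 143 142 142 140 142 143 143 143 144 143 144 144
245 268  112 116 121 127 132 136 138 139 141 141 139 141 141 142 142 141 142 142 142 143 142 142 142 142 142 144 143 144 143 142 143 141 143 142 142 143 144 145
```

The nose axis slope (about 0.34) gives 20°. The tip ends at (281,238), inside the circle centred at (280.2,238.7). The push is about 4.7 N net and the tip is 5.1 mm in by geometry, so I hand in.

```bash
python3 -c "
from cell import env
print(env.sign_off())"
```

```text
the job is handed in; nothing more can be done
None
```

The job is handed in: the ring is seated in the small nest and the gear in the large one, and the tester is held at about 20°, square to the sine plate's face, with its tip inside the circle and pressed in about 5 mm; no verdict on the job came back.

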